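# Wedge a moulded hull off its board

## Robot

A 6-joint arm with a two-finger parallel gripper is mounted at the origin on the work surface; the furniture and walls round the work are solid. World frame = base frame: x ahead of the robot, y to its left, z up, the work surface at z = 0. Lengths are in m, angles in rad, forces in N, time in s.
With the tool pointing down it reaches from about 0.35 to 0.925 m from the base axis. Payload 6.4 kg.
Tool frame: the origin (TCP) lies midway between the tips of the shut fingers; the grasp point (between the pads) lies 19 mm behind it; y points along the fingers, x is the direction in which the jaws open and shut, and the axes are right-handed (so a half turn about y gives the same grasp; the last joint's range is limited). The gripper opens to 94 mm and grips with 3 to 60 N. Pads are 16 mm wide; open, the fingers measure 119 mm over their backs; the gripper's body (75 mm by 177 mm) begins 78 mm behind the grasp point.
Start: joints at [1.102, 0.245, 1.558, -0, 1.339, -0.174], TCP at [0.189, 0.622, 0.205] pointing down, gripper open.
Joint ranges: [-3.13, 3.13], [-1.02, 2.26], [0.13, 2.54], [-0.95, 4.09], [0.21, 2.88], [-2.74, 2.74]. Speed limits (rad/s): [2.57, 2.57, 3.14, 3.14, 3.14, 3.14].

## Interface

Orientations are given as a rotation vector (axis times angle).
In Python, from cell import ctrl, cams, job gives the robot as it stands.
- The arm moves only by the shell command python3 -m pendant 'ROWS'. ROWS is JSON, a list of rows, each a list of 3 entries, a list of its own where there are three numbers: the shift along the tool's x, y, z in m, then the turn, a rotation vector about the tool's x, y, z in rad, then the closure, from -1 (fully open) to 1 (shut). A call has 1 to 10 rows; each row shifts and turns the commanded pose from where the row before left it, along the tool's axes as they then stand; what a row does not reach is not made up. A row lasts 1/12 s, in which the tool goes at most 41.7 mm and 7.16 degrees, less where a joint would pass 70% of its speed; a pose out of reach is approached as far as the arm can. A call is refused whole if a number of a shift passes 0.0417 or a number of a turn 0.125, either way. A call with a gripper value outside its range is refused whole. The fingers move at their own pace and stop on an object; the grip force is fixed at half the most. Time passes only in rows, so rows that do not move let the fingers close. It gives the time, the measured TCP pose, the force and the opening at its end, in the units of the state.
- ctrl.get_state(): the state, without advancing time (a new reading comes with each control period).
- cams.camera(name): name is "side" or "top" or "wrist"; returns (picture, depth): 420x560x3 uint8, blue, green, red; 420x560 float32, m along the optical axis (not along the pixel's ray), 0 where there is no reading.
- cams.camera_model(name): a dict with "fx", "fy", "cx", "cy" (pixels), "view" (4x4, takes a point from world to camera coordinates); the wrist camera has in their place "tool_from_camera" (4x4, takes a point from camera to tool coordinates, whose origin is the TCP and whose axes are the tool frame's). Camera axes: x right, y up, looking along -z (the intrinsics and any distortion apply to the point x, -y, -z); pixel columns grow to the right and rows downward; lengths in m; the calibration is good to about 2 mm. A picture is of the moment at which its call begins: read the wrist's pose just before it. camera_model takes no time and is no camera call.
- job.hand_in(): hands the job in, once; it reports no verdict.
The state is a dict: "time_s": time; "joints": joint angles; "dq": joint speeds; "effort": joint torques, N m; "tool_pos": TCP position; "tcp_rot": TCP orientation; "contact_force": force on the tool from outside, world axes, zero at the start; "torque": the same for the moment, N m; "grip_width": opening from 0.0 (shut) to 1.0 (fully open).
Only numpy, scipy, OpenCV 4.12 (cv2) and the standard library are available. Lean on these libraries where they do the work, as an engineer would, in place of code of your own. Each camera call takes 0.05 s, during which the arm holds its last target.

## Task

Free the stern of the model tug hull from its moulding board: swing the aluminium turn button fully clear of the flange by its black knob, then take the orange wedge by its thick end, lay it flat on the board and push its thin end into the slot under the raised stern lip until the stern has just lifted, about 5 mm, with the bow still down. Only the wedge may touch the hull, and the bottle, tape and paint pot stay where they are. Finish still gripping the wedge there, with the stern resting on it, so that I can work a spatula round the edge.

Things in the scene. Friction and masses are not known exactly. Their poses are not given: they have to be found in the camera images.
- board: Plywood moulding board, 390 x 170 x 18 mm, screwed to the table, upper face 18 mm above the table. Origin on the table below the slot's mouth, x level from stern to bow, y left of that, z up. It reaches from 115 mm behind the origin (-x) to 275 mm ahead and 85 mm to each side.
- slot (a point): Mouth of the wedge slot: a point on the board's upper face below the middle of the stern lip's edge; axes as the board's. The wedge is pushed along +x. The slot is 46 mm wide (y) and 6 mm high while the hull is down, and clear for 75 mm inward (+x).
- shell: Blue-grey tug hull shell lying keel up over a low plug on the board, 250 x 127 x 64 mm with its flange, 0.24 to 0.42 kg, loose but for the turn button; the plug leaves it 3 to 4 mm of level play. Axes as the board's, origin at the slot point. Flange 4 mm thick, flat on the board, beginning 12 mm in (+x) from the lip's edge; the hull proper begins 32 mm in.
- shell_lip (a point): Lower rear edge of the hull's raised stern lip, at its middle: straight above the slot point, 6 mm above the board while the hull is down, so about 11 mm above it when the stern has lifted 5 mm. The lip is 4 mm thick and 52 mm wide.
- shell_bow (a point): Underside of the hull's flange at the tip of the bow, 248 mm ahead (+x) of the lip; on the board (0 mm above it) while the bow is down.
- turn_button (a joint): Angle of the aluminium turn button, a 75 x 16 x 9 mm bar on a pivot screw. Near 0 it points along +x and its short end holds the stern flange down; it grows counter-clockwise seen from above, the knob end swinging outward to the board's -y side, to a stop at 1.6 rad. Clear of the flange from 1.1 rad on. Light friction (1 N at the knob); it stays where it is left.
- button_knob (a point): Centre of the round black knob on the long end of the turn button: 15 mm thick, axis upright, 43 mm from the pivot. The bar's top is 14.5 mm, this point 28.5 mm and the knob's top 42.5 mm above the board.
- button_pivot (a point): Pivot of the turn button, on the board's upper face at x -6, y -56 mm from the slot point. The button turns about the upright line through it; the knob lies at the pivot + 43 mm x (-cos a, -sin a) in the board's x and y, where a is the joint value.
- wedge_grip (a point): Orange plastic wedge on the table: 100 mm long, 28 mm wide, flat underside, 2 mm thick at the toe, rising evenly to 27 mm at the heel (1 in 4), 0.06 kg, loose. This point is where to grip it: mid-width, 11 mm above the underside, 20 mm from the heel, 80 mm from the toe, where it is 22 mm thick. x points along the wedge to the toe, z up; grip across y (28 mm).
- wedge_toe (a point): Middle of the wedge's thin end, on the underside; same axes as the grip point.
- cement_bottle: Bystander: white bottle with green cap, 30 x 30 x 61 mm, origin under its centre.
- tape_roll: Bystander: roll of masking tape lying flat, 68 mm across, 18 mm high, origin under its centre.
- paint_pot: Bystander: small paint pot with a black cap, 33 mm across, 34 mm high, origin under its centre.
There are look-alikes about, which are no part of the job. What is shaped like the part that bears wedge_grip but blue or brown is not meant.

How it is judged:
On the way, in this order (a step that is already met when the one before it is completed fails the run):
1. the turn button is swung clear while the hull is still down (value of joint turn_button above 1.1 rad and z of shell_lip in the frame of slot below 0.008 m), for 0.2 s.
2. the gripped wedge lies on the board with its toe under the lip (x of wedge_toe in the frame of slot above 0.004 m and y of wedge_toe in the frame of slot between -0.02 and 0.02 m and z of wedge_toe in the frame of slot below 0.006 m and contact force between the fingers and wedge above 1 N), for 0.1 s.
At the end, for the whole second after the job is handed in: Stern lip lifted 2.5 to 9.5 mm, bow within 4 mm of the board, hull within 20 mm of its place and resting on the wedge; wedge flat on the board, its toe 15 mm or more under the lip, still gripped (over 1.5 N); turn button past 1.1 rad; robot and button off the hull (z of shell_lip in the frame of slot between 0.0085 and 0.0155 m and z of shell_bow in the frame of slot below 0.004 m and contact force between wedge and shell above 0.3 N and contact force between the fingers and wedge above 1.5 N and contact force between each of the arm, the fingers, turn_button and shell below 0.2 N and x of wedge_toe in the frame of slot above 0.015 m and z of wedge_toe in the frame of slot below 0.005 m and angle between wedge_toe's own z axis and vertical below 0.09 rad and value of joint turn_button above 1.1 rad and distance of shell_bow from where it was at the start of the episode below 0.02 m and linear speed of shell below 0.02 m/s); the arm keeps its last pose, push and grip.
It fails at once if the stern was raised more than 13 mm (z of shell_lip in the frame of slot above 0.019 m).
It fails at once if the bow was raised more than 10 mm (z of shell_bow in the frame of slot above 0.01 m).
It fails at once if the robot pressed on the hull itself with more than 3 N (contact force between any of the arm, the fingers and shell above 3 N).
It fails at once if a bystander was moved more than 20 mm (distance of any of cement_bottle, tape_roll, paint_pot from where it was at the start of the episode above 0.02 m).
It also fails if it takes over 48 s, if anything falls off the work surface, if the arm or the gripper's body presses on something with over 40 N, if the wrist force passes 120 N, or if a joint passes its speed limit or range.

## Working session

There is one attempt and no reset: what is moved stays moved. The work goes in short steps, Python scripts to look and compute and a shell command to move; the robot and the scene stay as the last step left them, time stands still between calls to the robot, and variables do not carry over. Pictures are saved under pics/ and viewed, and the job is handed in when it is done.

```bash
ls; mkdir -p pics; python3 - <<'E'
from cell import ctrl,cams,job
import cv2,numpy as np
s=ctrl.get_state();print(s)
for n in ["top","side","wrist"]:
    p,d=cams.camera(n);cv2.imwrite(f"pics/{n}0.png",p);np.save(f"pics/{n}0.npy",d);m=cams.camera_model(n);print(n,m)
E
```

```text
pics
{'time_s': 0.0, 'joints': array([ 1.10191227e+00,  2.45823923e-01,  1.55898278e+00,  2.87177812e-05,
        1.33870530e+00, -1.74107764e-01]), 'dq': array([ 0.00132108,  0.00087254,  0.00056168, -0.00111051,  0.00288236,
       -0.0007013 ]), 'effort': array([ 3.74936171e-04, -4.15834987e+01, -3.14606166e+01,  6.85405545e-02,
        3.30697792e-02, -1.38525274e-04]), 'tool_pos': array([0.18856139, 0.62142937, 0.20435586]), 'tcp_rot': array([-1.33520722, -0.98803981,  0.99091225]), 'contact_force': array([ 0.30732101, -0.48655596, -0.03158998]), 'torque': array([-0.02134722, -0.02117016, -0.00670954]), 'grip_width': 0.9973311070287728}
top {'fx': 502.075017063844, 'fy': 502.075017063844, 'cx': 275.9047318902949, 'cy': 211.95062671253862, 'view': array([[ 0.02103221, -0.99964855, -0.01613784,  0.03403005],
       [ 0.99727054,  0.01983404,  0.07112024, -0.43494814],
       [-0.07077517, -0.01758961,  0.9973372 , -1.51003767],
       [ 0.        ,  0.        ,  0.        ,  1.        ]])}
side {'fx': 455.2855152085148, 'fy': 455.2855152085148, 'cx': 283.1436180978472, 'cy': 207.0609258446341, 'view': array([[ 0.82197589, -0.5691246 , -0.02127987, -0.35578454],
       [ 0.30395452,  0.40678478,  0.8614742 , -0.19108961],
       [-0.48162983, -0.71457913,  0.50735528, -0.99012211],
       [ 0.        ,  0.        ,  0.        ,  1.        ]])}
wrist {'fx': 374.1665058550658, 'fy': 374.1665058550658, 'cx': 279.10217013690954, 'cy': 209.31647865984863, 'tool_from_camera': array([[ 9.99999860e-01, -5.39980014e-05,  5.25567907e-04,
         2.80499525e-04],
       [ 5.21810418e-04,  2.56788646e-01, -9.66467443e-01,
        -1.79594046e-01],
       [-8.27725610e-05,  9.66467583e-01,  2.56788639e-01,
         7.62260548e-02],
       [ 0.00000000e+00,  0.00000000e+00,  0.00000000e+00,
         1.00000000e+00]])}
```

View pics/top0.png

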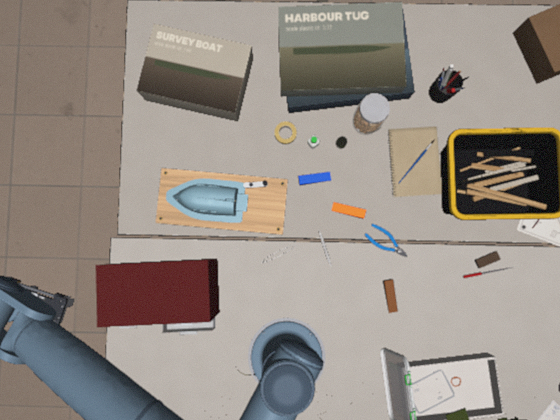

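View pics/side0.png

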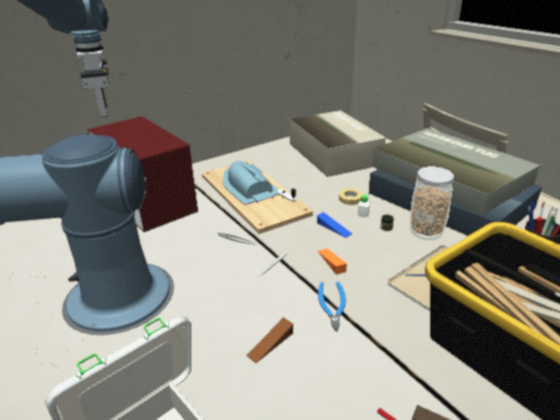

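View pics/wrist0.png

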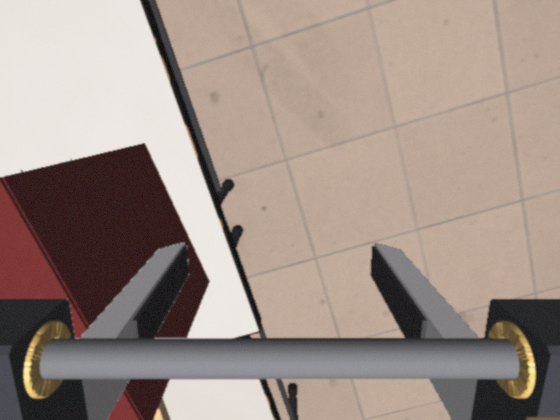

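The top view shows the board with the hull at (205,200), bow to the left, and the knob near (264,183). There are three wedge-like parts: orange at (349,210), blue at (314,178) and brown at (390,295). I want the orange one, so I'll check it in a close crop.

```bash
cat > h.py <<'E'
from cell import ctrl,cams,job
import cv2,numpy as np
from scipy.spatial.transform import Rotation as R
def T_tool(s=None):
    s=s or ctrl.get_state();T=np.eye(4);T[:3,:3]=R.from_rotvec(s['tcp_rot']).as_matrix();T[:3,3]=s['tool_pos'];return T
def cam2world(n,T=None):
    m=cams.camera_model(n)
    return (m,np.linalg.inv(m['view'])) if n!='wrist' else (m,T@m['tool_from_camera'])
def deproj(n,d,T=None):
    m,C=cam2world(n,T)
    v,u=np.mgrid[:d.shape[0],:d.shape[1]]
    P=np.stack([(u-m['cx'])/m['fx']*d,-(v-m['cy'])/m['fy']*d,-d,np.ones_like(d)],-1)
    return (P@C.T)[...,:3]
def ray_z(n,u,v,z,T=None):
    m,C=cam2world(n,T)
    r=C[:3,:3]@np.array([(u-m['cx'])/m['fx'],-(v-m['cy'])/m['fy'],-1]);o=C[:3,3]
    return o+r*(z-o[2])/r[2]
def proj(n,p,T=None):
    m,C=cam2world(n,T)
    q=np.linalg.inv(C)@np.append(p,1);return m['cx']-m['fx']*q[0]/q[2],m['cy']+m['fy']*q[1]/q[2]
E
python3 - <<'E'
from h import *
p=cv2.imread('pics/top0.png');d=np.load('pics/top0.npy')
s=cv2.imread('pics/side0.png');ds=np.load('pics/side0.npy')
a=cv2.resize(p[155:240,150:375],None,fx=3.5,fy=3.5,interpolation=cv2.INTER_CUBIC)
b=cv2.resize(s[145:285,195:360],None,fx=4,fy=4,interpolation=cv2.INTER_CUBIC)
cv2.imwrite('pics/ca.png',a);cv2.imwrite('pics/cb.png',b)
P=deproj('top',d);Ps=deproj('side',ds)
for nm,im,PP in(('top',p,P),('side',s,Ps)):
    hsv=cv2.cvtColor(im,cv2.COLOR_BGR2HSV)
    m=((hsv[...,0]>5)&(hsv[...,0]<17)&(hsv[...,1]>190)&(hsv[...,2]>150)).astype(np.uint8)
    n,l,st,c=cv2.connectedComponentsWithStats(m)
    for i in range(1,n):
        if st[i,4]>30:
            q=PP[l==i];print(nm,st[i],c[i],q.mean(0),q.min(0),q.max(0)); print(cv2.minAreaRect(q[:,:2].astype(np.float32)))
            lo=q-q.mean(0);print(np.linalg.lstsq(np.c_[lo[:,:2],np.ones(len(lo))],q[:,2],rcond=None)[0])
print(R.from_rotvec(ctrl.get_state()['tcp_rot']).as_matrix())
for u,v in [(150,160),(330,225),(300,200),(275,210),(165,225)]: print(u,v,P[v,u])
E
```

```text
top [333 203  32  15 179] [348.30167598 209.93854749] [ 0.44491014 -0.17673421  0.01277794] [ 0.42341297 -0.22281817 -0.00520392] [ 0.46606213 -0.13124872  0.03053281]
((0.4450356960296631, -0.176784485578537), (0.09309026598930359, 0.02331613563001156), 75.3765869140625)
[-0.05598056 -0.23122369  0.01277794]
side [325 257  20  10  40] [333.9   262.925] [ 0.42932362 -0.2086568   0.02127757] [ 0.41997654 -0.23254126  0.01021405] [ 0.44049415 -0.16942032  0.02861866]
((0.42816999554634094, -0.20144227147102356), (0.020188024267554283, 0.06269680708646774), 4.33682107925415)
[-0.0445283  -0.2824759   0.02127757]
[[ 2.90597936e-01 -6.71505851e-04 -9.56845018e-01]
 [ 9.56844201e-01 -1.27914135e-03  2.90598586e-01]
 [-1.41907868e-03 -9.99998956e-01  2.70810643e-04]]
150 160 [0.58856288 0.43655926 0.00392448]
330 225 [ 0.3987509  -0.12351161 -0.00417939]
300 200 [ 0.47434818 -0.03031756 -0.00816964]
275 210 [0.44015424 0.0458246  0.01436428]
165 225 [ 0.3883692   0.38405858 -0.00255889]
```

View pics/ca.png

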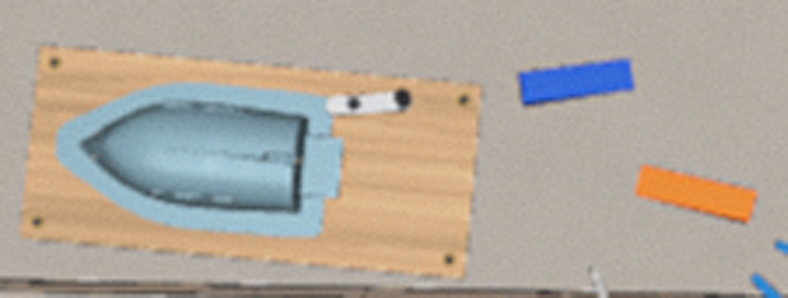

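View pics/cb.png

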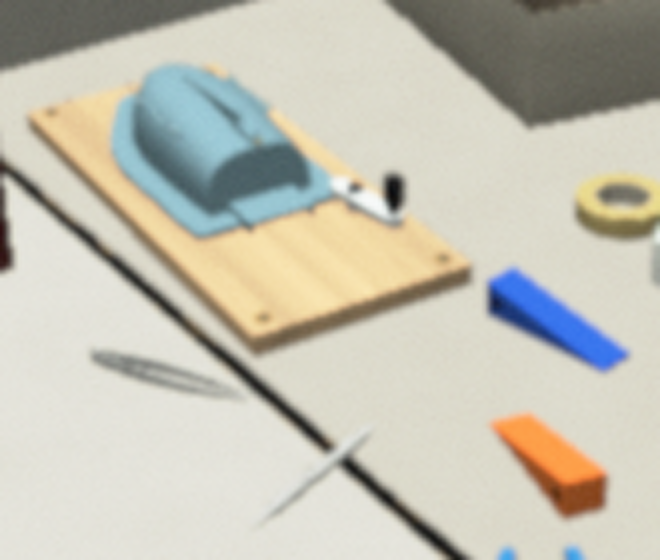

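The orange wedge is the right one, at (348,210) in the top view. Its depth slope of about 1:4 puts the heel at -y and the toe toward the board. Next: coarse poses of the board and button, and obstacle heights.

```bash
python3 - <<'E'
from h import *
p=cv2.imread('pics/top0.png');d=np.load('pics/top0.npy');P=deproj('top',d)
q=P[265:320,100:215].reshape(-1,3);print('redbox',np.percentile(q,[2,50,98],axis=0))
# board corners from crop px (crop/3.5+offset)
C=[]
for u,v in[(40,45),(481,88),(466,277),(22,237)]:
    w=ray_z('top',u/3.5+150,v/3.5+155,0.018);C.append(w);print(w)
C=np.array(C);print(np.linalg.norm(C-np.roll(C,-1,0),axis=1))
ex=(C[0]-C[1]+C[3]-C[2]);ex/=np.linalg.norm(ex);ex[2]=0;ey=np.array([-ex[1],ex[0],0])
o=C.mean(0)-ex*0.08;print('ex',ex,np.degrees(np.arctan2(ex[1],ex[0])),'slot',o)
print('pivot',o-.006*ex-.056*ey,proj('top',o-.006*ex-.056*ey+[0,0,.0145]))
print('knob0',o-.049*ex-.056*ey)
print('knobmeas',ray_z('top',402/3.5+150,98/3.5+155,.0605),'lip mid px',proj('top',o+[0,0,.01]))
E
```

```text
redbox [[0.13330203 0.2122079  0.12573871]
 [0.20241792 0.3492119  0.20280407]
 [0.27231323 0.49626801 0.20868325]]
[0.56248497 0.39658127 0.018     ]
[0.53184815 0.00981405 0.018     ]
[0.36716626 0.01957864 0.018     ]
[0.39395192 0.40600058 0.018     ]
[0.38797874 0.16497112 0.38734918 0.16879606]
ex [0.07406308 0.99725356 0.        ] 85.75260891159634 slot [0.45793778 0.12821335 0.018     ]
pivot [0.5133396 0.1180823 0.018    ] (np.float64(251.48422803418626), np.float64(184.91209676202374))
knob0 [0.51015489 0.07520039 0.018     ]
knobmeas [0.5163112  0.07667254 0.0605    ] lip mid px (np.float64(247.7822145796883), np.float64(203.2535361582166))
```

```bash
python3 -m pendant '[[[-0.0084,-0.0055,-0.0374],[0,0,0],-1],[[-0.0084,-0.0055,-0.0374],[0,0,0],-1],[[-0.0084,-0.0055,-0.0374],[0,0,0],-1],[[-0.0084,-0.0055,-0.0374],[0,0,0],-1],[[-0.0084,-0.0055,-0.0374],[0,0,0],-1],[[-0.0084,-0.0055,-0.0374],[0,0,0],-1],[[-0.0084,-0.0055,-0.0374],[0,0,0],-1],[[-0.0084,-0.0055,-0.0374],[0,0,0],-1],[[-0.0084,-0.0055,-0.0374],[0,0,0],-1]]'
python3 -m pendant '[[[0,0,0],[0,0.125,0],-1],[[0,0,0],[0,0.125,0],-1],[[0,0,0],[0,0.125,0],-1],[[0,0,0],[0,0.125,0],-1],[[0,0,0],[0,0.125,0],-1],[[0,0,0],[0,0.125,0],-1],[[0,0,0],[0,0.125,0],-1],[[0,0,0],[0,0.125,0],-1],[[0,0,0],[0,0.125,0],-1],[[0,0,0],[0,0.1,0],-1]]'
python3 - <<'E'
from h import *
print(T_tool().round(3))
E
```

```text
time_s: 0.9
tool_pos: [0.4903, 0.4505, 0.2549]
tcp_rot: [-1.334, -0.989, 0.99]
contact_force: [0.3, 0.2, 0.3]
grip_width: 1.0
time_s: 1.73
tool_pos: [0.4888, 0.4517, 0.2544]
tcp_rot: [-1.571, -0.035, 0.036]
contact_force: [0.4, -0.5, 0.0]
grip_width: 0.996
[[ 0.999 -0.001 -0.045  0.489]
 [ 0.045 -0.001  0.999  0.452]
 [-0.001 -1.    -0.     0.254]
 [ 0.     0.     0.     1.   ]]
```

```bash
python3 -m pendant '[[[0,0,0],[0,0.119,0],-1],[[0.002,0,-0.0413],[0,0,0],-1],[[0.002,0,-0.0413],[0,0,0],-1],[[0.002,0,-0.0413],[0,0,0],-1],[[0.002,0,-0.0413],[0,0,0],-1],[[0.002,0,-0.0413],[0,0,0],-1],[[0.002,0,-0.0413],[0,0,0],-1],[[0.002,0,-0.0413],[0,0,0],-1],[[0.002,0,-0.0413],[0,0,0],-1],[[0.002,0,-0.0413],[0,0,0],-1]]'
python3 - <<'E'
from h import *
T=T_tool();p,d=cams.camera('wrist');cv2.imwrite('pics/w1.png',p);np.savez('pics/w1.npz',T=T,d=d);print(T.round(3))
E
```

```text
time_s: 2.57
tool_pos: [0.481, 0.078, 0.2548]
tcp_rot: [-1.57, 0.053, -0.053]
contact_force: [-0.8, -0.2, -0.2]
grip_width: 0.997
[[ 0.998 -0.     0.068  0.481]
 [-0.068 -0.     0.998  0.078]
 [-0.    -1.    -0.     0.255]
 [ 0.     0.     0.     1.   ]]
```

View pics/w1.png

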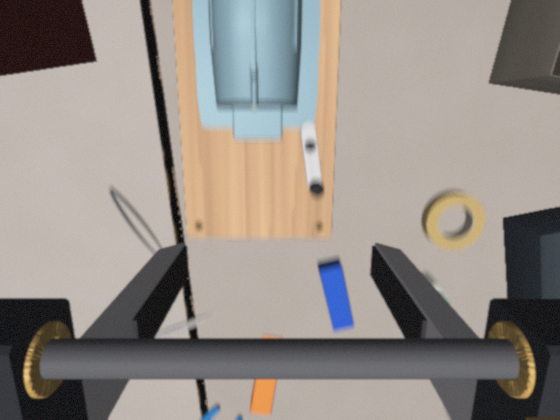

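```bash
python3 - <<'E'
from h import *
p=cv2.imread('pics/w1.png')
cv2.imwrite('pics/w1c.png',cv2.resize(p[95:245,170:345],None,fx=4,fy=4,interpolation=cv2.INTER_CUBIC))
cv2.imwrite('pics/w1d.png',cv2.resize(p[320:420,220:300],None,fx=6,fy=6,interpolation=cv2.INTER_CUBIC))
E
```

```text
(no output)
```

View pics/w1c.png

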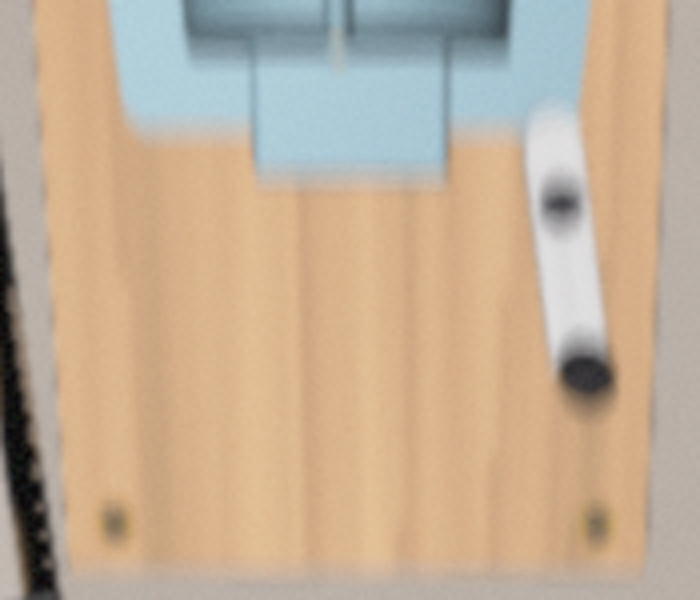

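View pics/w1d.png

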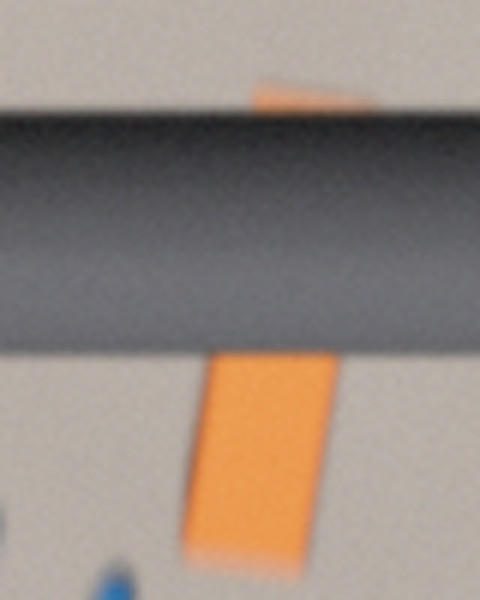

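```bash
python3 - <<'E'
from h import *
T=np.load('pics/w1.npz')['T']
f=lambda u,v,z:ray_z('wrist',u/4+170,v/4+95,z,T)
g={'lipL':(257,179,.028),'lipR':(447,177,.028),'knob':(586,374,.0605),'piv':(562,200,.0335),'bL':(72,572,.018),'bR':(645,572,.018),'eL0':(38,60,.018),'eR0':(666,60,.018)}
W={k:f(*v) for k,v in g.items()}
for k,v in W.items():print(k,v.round(4))
print('lipw',np.linalg.norm(W['lipL']-W['lipR']),'bw',np.linalg.norm(W['bL']-W['bR']),'kp',np.linalg.norm((W['knob']-W['piv'])[:2]))
ey=W['bL']-W['bR'];print('yaw end',np.degrees(np.arctan2(-ey[0],ey[1]))) ; 
for a,b in(('eL0','bL'),('eR0','bR')):
    e=W[a]-W[b];print('edge',np.degrees(np.arctan2(e[1],e[0])))
ex=(W['eL0']-W['bL']+W['eR0']-W['bR']);ex/=np.linalg.norm(ex);ey=np.array([-ex[1],ex[0],0])
o1=(W['bL']+W['bR'])/2+.115*ex;o2=(W['lipL']+W['lipR'])/2
print('slot',o1,o2,'ex',ex,np.degrees(np.arctan2(ex[1],ex[0])))
k=W['knob']-W['piv'];print('a',np.arctan2(-k@ey,-k@ex)); 
for n in('piv','knob'):q=W[n]-o1;print(n,q@ex,q@ey)
# wedge far
h=lambda u,v,z:ray_z('wrist',u/6+220,v/6+320,z,T)
a,b=h(185,550,.027),h(303,568,.027);c,d=h(255,85,.002),h(378,98,.002)
print('heel',a,b,np.linalg.norm(a-b),'toe',c,d,np.linalg.norm(c-d));m1,m2=(a+b)/2,(c+d)/2;e=m2-m1;e[2]=0
print(np.linalg.norm(e),np.degrees(np.arctan2(e[1],e[0])),'grip',m1+e/np.linalg.norm(e)*.02)
E
```

```text
lipL [0.4343 0.1253 0.028 ]
lipR [0.4851 0.1224 0.028 ]
knob [0.5171 0.0731 0.0605]
piv [0.5151 0.1147 0.0335]
bL [0.3676 0.0148 0.018 ]
bR [0.5356 0.0035 0.018 ]
eL0 [0.3774 0.16   0.018 ]
eR0 [0.5459 0.1486 0.018 ]
lipw 0.050875515896199985 bw 0.16844192599452873 kp 0.04169502761918549
yaw end 86.13965173558486
edge 86.12917151314684
edge 85.95829200908315
slot [0.45951994 0.1239008  0.018     ] [0.4596755  0.12383799 0.028     ] ex [0.06899482 0.99761702 0.        ] 86.04374497520892
a 0.11776910157090632
piv -0.005298657433451699 -0.05605935212426505
knob -0.046704873221617295 -0.06095839511943328
heel [ 0.42119182 -0.22780259  0.027     ] [ 0.44668127 -0.23431153  0.027     ] 0.026307376673303233 toe [ 0.44329196 -0.1295916   0.002     ] [ 0.46993517 -0.13462744  0.002     ] 0.027114950103743013
0.10151286719774823 77.09174189256632 grip [ 0.43840436 -0.21156248  0.027     ]
```

```bash
python3 -m pendant '[[[0.012,0.03,-0.0012],[0,0,0],-1],[[0.012,0.035,-0.0012],[0,0,0],-1],[[0.0123,0.035,-0.0012],[0,0,0],-1],[[0,0.035,0],[0,0,0],-1],[[0,0.035,0],[0,0,0],-1],[[0,0.025,0],[0,0,0],-1],[[0,0.02,0],[0,0,0],-1],[[0,0,0],[0,0,0],-1]]'
python3 - <<'E'
from h import *
T=T_tool();p,d=cams.camera('wrist');cv2.imwrite('pics/w2.png',p);print(T.round(4));print(proj('wrist',[.5172,.072,.0605],T))
E
```

```text
time_s: 3.28
tool_pos: [0.5136, 0.074, 0.0352]
tcp_rot: [-1.57, 0.061, -0.046]
contact_force: [0.3, -0.1, -0.2]
grip_width: 0.998
[[ 9.976e-01 -9.500e-03  6.810e-02  5.136e-01]
 [-6.810e-02  6.000e-04  9.977e-01  7.400e-02]
 [-9.500e-03 -1.000e+00 -0.000e+00  3.520e-02]
 [ 0.000e+00  0.000e+00  0.000e+00  1.000e+00]]
(np.float64(290.31423265775646), np.float64(286.14494701399747))
```

View pics/w2.png

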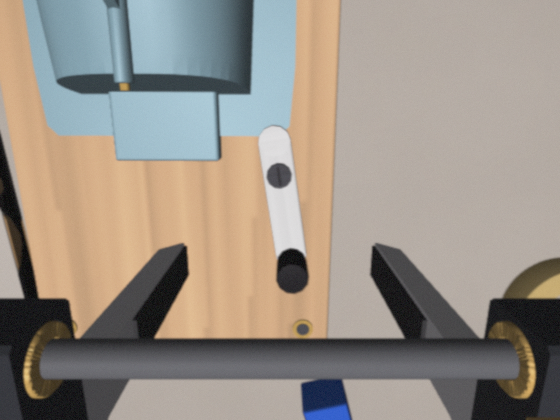

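The knob top is at (292,276), between the finger tips and about 4 mm to the right of centre. I'll correct that and close.

```bash
python3 -m pendant '[[[0.003,-0.003,0],[0,0,0],-1],[[0,0,0],[0,0,0],0.5],[[0,0,0],[0,0,0],1],[[0,0,0],[0,0,0],1],[[0,0,0],[0,0,0],1],[[0,0,0],[0,0,0],1],[[0,0,0],[0,0,0],1],[[0,0,0],[0,0,0],1]]'
python3 - <<'E'
from h import *
T=T_tool();p,d=cams.camera('wrist');cv2.imwrite('pics/w3.png',p);print(T.round(4))
E
```

```text
time_s: 4.0
tool_pos: [0.5206, 0.0735, 0.043]
tcp_rot: [-1.57, 0.053, -0.053]
contact_force: [-0.4, 0.1, -0.4]
grip_width: 0.542
[[ 9.977e-01  1.000e-04  6.790e-02  5.206e-01]
 [-6.790e-02  0.000e+00  9.977e-01  7.350e-02]
 [ 1.000e-04 -1.000e+00  0.000e+00  4.300e-02]
 [ 0.000e+00  0.000e+00  0.000e+00  1.000e+00]]
```

View pics/w3.png

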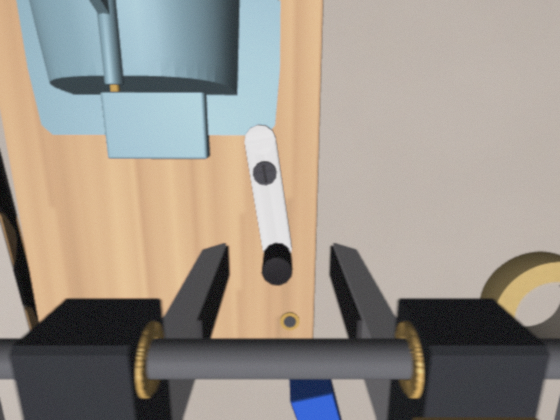

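The knob at (277,264) is now centred between the pads, so I keep closing.

```bash
python3 -m pendant '[[[0,0,0],[0,0,0],1],[[0,0,0],[0,0,0],1],[[0,0,0],[0,0,0],1],[[0,0,0],[0,0,0],1],[[0,0,0],[0,0,0],1],[[0,0,0],[0,0,0],1],[[0,0,0],[0,0,0],1]]'
python3 - <<'E'
from h import *
T=T_tool();p,d=cams.camera('wrist');cv2.imwrite('pics/w4.png',p);print(T[:3,3].round(4))
k=ray_z('wrist',277,264,.0605,np.array([[.9977,0,.0679,.5206],[-.0679,0,.9977,.0735],[0,-1,0,.043],[0,0,0,1]]));print(k)
o=np.array([.4596,.1239]);ex=np.array([.069,.9976]);ey=np.array([-.9976,.069]);pv=o-.006*ex-.056*ey;print(pv)
k0=T[:2,3]-pv;a0=np.arctan2(-k0@ey,-k0@ex);print('a0',a0,np.linalg.norm(k0))
M=np.array([T[:2,0],T[:2,2]])
prev=T[:2,3]
for a in np.linspace(a0,1.45,10)[1:]:
    q=pv-.043*(np.cos(a)*ex+np.sin(a)*ey);print(round(a,2),q.round(4),(M@(q-prev)).round(4));prev=q
E
```

```text
time_s: 4.63
tool_pos: [0.5205, 0.0735, 0.0429]
tcp_rot: [-1.57, 0.054, -0.053]
contact_force: [-0.8, -0.7, 1.0]
grip_width: 0.15
[0.5205 0.0735 0.0429]
[0.51846145 0.07932935 0.0605    ]
[0.5150516 0.1140504]
a0 0.20253779980653688 0.040923365815930285
0.34 [0.5266 0.0726] [ 0.0062 -0.0004]
0.48 [0.5322 0.0746] [0.0055 0.0024]
0.62 [0.5375 0.0774] [0.0051 0.0031]
0.76 [0.5424 0.0808] [0.0046 0.0038]
0.9 [0.5467 0.0849] [0.004  0.0044]
1.03 [0.5504 0.0896] [0.0034 0.0049]
1.17 [0.5534 0.0947] [0.0027 0.0053]
1.31 [0.5558 0.1002] [0.0019 0.0056]
1.45 [0.5573 0.1059] [0.0011 0.0058]
```

View pics/w4.png

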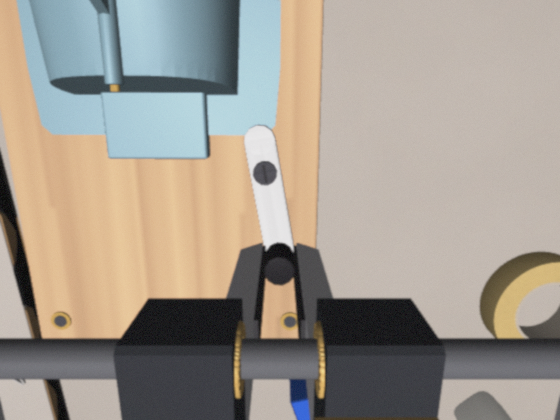

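```bash
python3 -m pendant '[[[0.006,0,0],[0,0,0],1],[[0.0055,0,0.0018],[0,0,0],1],[[0.005,0,0.003],[0,0,0],1],[[0.0046,0,0.0038],[0,0,0],1]]'
```

```text
time_s: 5.02
tool_pos: [0.5409, 0.08, 0.0427]
tcp_rot: [-1.572, 0.056, -0.048]
contact_force: [-6.3, -2.4, 6.5]
grip_width: 0.15
```

```bash
python3 -m pendant '[[[0.004,0,0.0044],[0,0,0],1],[[0.0034,0,0.005],[0,0,0],1],[[0.0027,0,0.0053],[0,0,0],1],[[0.002,0,0.0056],[0,0,0],1],[[0.001,0,0.0058],[0,0,0],1],[[0,0,0],[0,0,0],1]]'
python3 - <<'E'
from h import *
T=T_tool();p,d=cams.camera('wrist');cv2.imwrite('pics/w5.png',p);print(T[:3,3].round(4))
E
```

```text
time_s: 5.52
tool_pos: [0.5572, 0.1054, 0.043]
tcp_rot: [-1.572, 0.053, -0.051]
contact_force: [-1.5, -2.7, 2.8]
grip_width: 0.148
[0.5572 0.1054 0.043 ]
```

View pics/w5.png

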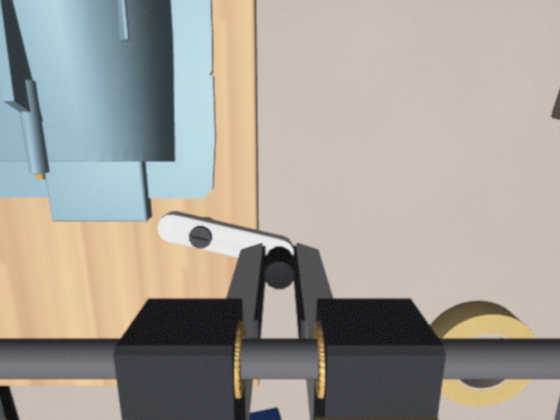

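The button sits at about 1.34 rad: the bar runs from (170,227) to (278,258), with a gap to the flange edge at v≈197. Now release, lift and move to view the wedge.

```bash
python3 -m pendant '[[[0,0,0],[0,0,0],0.4],[[0,0,0],[0,0,0],0.4],[[0,0,0],[0,0,0],0.4],[[0,0,0],[0,0,0],0.4],[[0,-0.02,0],[0,0,0],0.4],[[0,-0.035,0],[0,0,0],-1],[[0,-0.04,0],[0,0,0],-1],[[0,-0.04,0],[0,0,0],-1],[[0,-0.035,0],[0,0,0],-1]]'
python3 -m pendant '[[[-0.0143,0,-0.0403],[0,0,0],-1],[[-0.0143,0,-0.0403],[0,0,0],-1],[[-0.0143,0,-0.0403],[0,0,0],-1],[[-0.0143,0,-0.0403],[0,0,0],-1],[[-0.0143,0,-0.0403],[0,0,0],-1],[[-0.0143,0,-0.0403],[0,0,0],-1],[[0,0,0],[0,0.08,0],-1],[[0,0,0],[0,0.08,0],-1],[[0,0,0],[0,0,0],-1],[[0,0,0],[0,0,0],-1]]'
python3 - <<'E'
from h import *
T=T_tool();p,d=cams.camera('wrist');cv2.imwrite('pics/w6.png',p);print(T.round(4));np.savez('pics/w6.npz',T=T)
p,d=cams.camera('top');cv2.imwrite('pics/t6.png',cv2.resize(p[120:240,150:375],None,fx=3.5,fy=3.5,interpolation=cv2.INTER_CUBIC))
E
```

```text
time_s: 6.32
tool_pos: [0.5574, 0.1059, 0.2157]
tcp_rot: [-1.57, 0.052, -0.055]
contact_force: [0.8, -0.0, 0.1]
grip_width: 0.548
time_s: 7.15
tool_pos: [0.4577, -0.1236, 0.213]
tcp_rot: [-1.563, 0.177, -0.178]
contact_force: [-0.5, -0.4, -0.0]
grip_width: 1.0
[[ 9.745e-01  3.000e-04  2.243e-01  4.577e-01]
 [-2.243e-01  1.000e-04  9.745e-01 -1.236e-01]
 [ 3.000e-04 -1.000e+00  2.000e-04  2.130e-01]
 [ 0.000e+00  0.000e+00  0.000e+00  1.000e+00]]
```

View pics/w6.png

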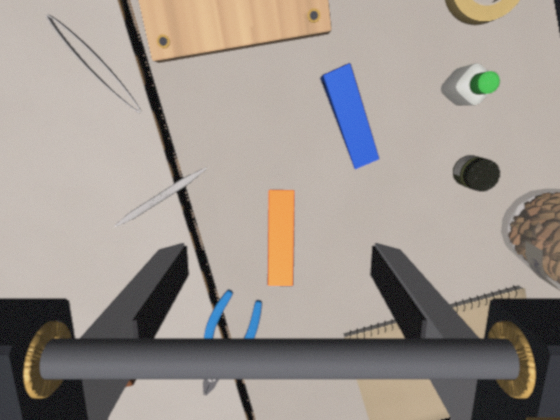

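View pics/t6.png

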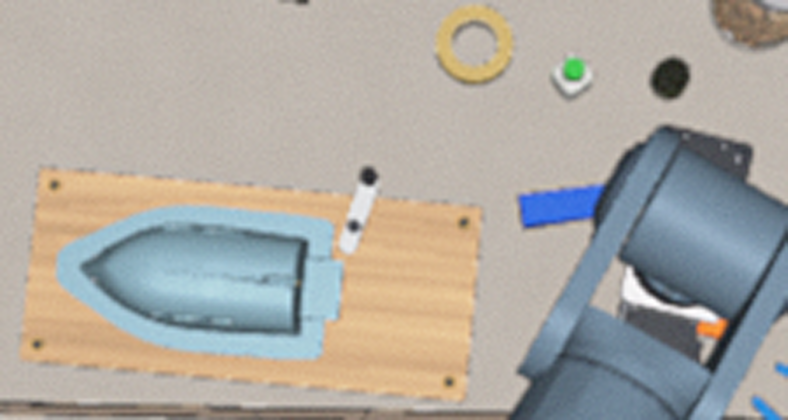

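```bash
python3 - <<'E'
from h import *
T=np.load('pics/w6.npz')['T'];p=cv2.imread('pics/w6.png')
hsv=cv2.cvtColor(p,cv2.COLOR_BGR2HSV)
m=((hsv[...,0]>5)&(hsv[...,0]<20)&(hsv[...,1]>170)&(hsv[...,2]>150)).astype(np.uint8);m[330:]=0
n,l,st,c=cv2.connectedComponentsWithStats(m);i=1+np.argmax(st[1:,4]);print(st[i])
ys,xs=np.where(l==i)
def row(v):
    r=xs[ys==v];return r.min()-.5,r.max()+.5
v0,v1=st[i,1],st[i,1]+st[i,3]-1
for v in(v0+4,v1-4):print(v,row(v))
a=row(v1-4);b=row(v0+4)
H=ray_z('wrist',sum(a)/2,v1+.5,.027,T);Tt=ray_z('wrist',sum(b)/2,v0-.5,.002,T)
e=(Tt-H)*[1,1,0];L=np.linalg.norm(e);e/=L;print('heel',H,'toe',Tt,'len',L,np.degrees(np.arctan2(e[1],e[0])))
w=[ray_z('wrist',x,v1-4,.026,T) for x in a];print('width',np.linalg.norm(w[0]-w[1]))
g=(H+Tt)/2-e*.03;print('grip',g,'tool z yaw',np.degrees(np.arctan2(T[1,2],T[0,2])))
D=g-T[:3,3];print('tool shift',T[:3,:3].T@D)
E
```

```text
Traceback (most recent call last):
ValueError: attempt to get argmax of an empty sequence
```

```bash
python3 - <<'E'
from h import *
T=np.load('pics/w6.npz')['T'];p=cv2.imread('pics/w6.png')
hsv=cv2.cvtColor(p,cv2.COLOR_BGR2HSV);print(hsv[240,281],hsv[200,281],hsv[280,281])
m=((hsv[...,0]>5)&(hsv[...,0]<25)&(hsv[...,1]>115)&(hsv[...,2]>130)).astype(np.uint8);m[330:]=0;m[:150]=0
n,l,st,c=cv2.connectedComponentsWithStats(m);i=1+np.argmax(st[1:,4]);print(st[i])
ys,xs=np.where(l==i)
def row(v):
    r=xs[ys==v];return r.min()-.5,r.max()+.5
v0,v1=st[i,1],st[i,1]+st[i,3]-1
for v in(v0+4,v1-4):print(v,row(v))
a=row(v1-4);b=row(v0+4)
H=ray_z('wrist',sum(a)/2,v1+.5,.027,T);Tt=ray_z('wrist',sum(b)/2,v0-.5,.002,T)
e=(Tt-H)*[1,1,0];L=np.linalg.norm(e);e/=L;print('heel',H,'toe',Tt,'len',L,np.degrees(np.arctan2(e[1],e[0])))
w=[ray_z('wrist',x,v1-4,.026,T) for x in a];print('width',np.linalg.norm(w[0]-w[1]))
g=(H+Tt)/2-e*.03;print('grip',g,'tool z yaw',np.degrees(np.arctan2(T[1,2],T[0,2])))
D=g-T[:3,3];print('tool shift',T[:3,:3].T@D)
E
```

```text
[ 15 164 239] [ 15 163 240] [ 16 161 238]
[ 268  190   26   96 2436]
194 (np.float64(268.5), np.float64(293.5))
281 (np.float64(267.5), np.float64(292.5))
heel [ 0.4330255  -0.22746533  0.027     ] toe [ 0.45637969 -0.13074944  0.002     ] len 0.09949564593616882 76.42454029014122
width 0.02671444268317917
grip [ 0.43766082 -0.20826923  0.0145    ] tool z yaw 77.03570898587279
tool shift [-0.00059358  0.19846352 -0.08704188]
```

Measured: wedge length 99.5 mm, grip point at (0.438,-0.208), with the tool yaw within 0.6°. I descend with the jaws half open to stay clear of the pliers at (258,302).

```bash
python3 -m pendant '[[[-0.0006,0.02,-0.029],[0,0.01,0],-0.1],[[0,0.025,-0.029],[0,0,0],-0.1],[[0,0.03,-0.029],[0,0,0],-0.1],[[0,0.035,0],[0,0,0],-0.1],[[0,0.03,0],[0,0,0],-0.1],[[0,0.025,0],[0,0,0],-0.1],[[0,0.02,0],[0,0,0],-0.1],[[0,0,0],[0,0,0],-0.1],[[0,0,0],[0,0,0],-0.1]]'
python3 - <<'E'
from h import *
T=T_tool();p,d=cams.camera('wrist');cv2.imwrite('pics/w7.png',p);print(T.round(4))
E
```

```text
time_s: 8.0
tool_pos: [0.4366, -0.2071, 0.0274]
tcp_rot: [-1.561, 0.187, -0.184]
contact_force: [0.4, -0.1, 0.9]
grip_width: 0.553
[[ 0.9722 -0.0018  0.2342  0.4366]
 [-0.2342  0.0016  0.9722 -0.2071]
 [-0.0021 -1.      0.0011  0.0274]
 [ 0.      0.      0.      1.    ]]
```

View pics/w7.png

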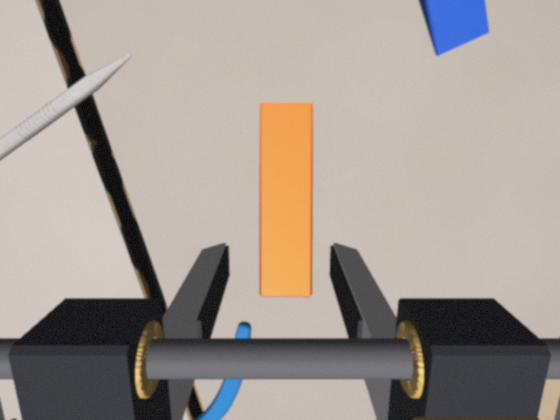

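```bash
python3 -m pendant '[[[0.003,0.01,0],[0,0,0],-0.1],[[0,0.008,0],[0,0,0],-0.1],[[0,0.005,0],[0,0,0],-0.1],[[0,0,0],[0,0,0],-0.1],[[0,0,0],[0,0,0],-0.1],[[0,0,0],[0,0,0],-0.1]]'
python3 - <<'E'
from h import *
T=T_tool();p,d=cams.camera('wrist');cv2.imwrite('pics/w8.png',p);print(T.round(4))
g=np.array([.4377,-.2083,.011]);print(T[:3,:3].T@(g-T[:3,3]))
E
```

```text
time_s: 8.55
tool_pos: [0.4401, -0.209, 0.0056]
tcp_rot: [-1.563, 0.186, -0.187]
contact_force: [0.4, -0.1, 0.6]
grip_width: 0.552
[[ 9.718e-01  7.000e-04  2.357e-01  4.401e-01]
 [-2.357e-01 -6.000e-04  9.718e-01 -2.090e-01]
 [ 8.000e-04 -1.000e+00 -4.000e-04  5.600e-03]
 [ 0.000e+00  0.000e+00  0.000e+00  1.000e+00]]
[-2.50579310e-03 -5.44331030e-03  6.71358029e-05]
```

View pics/w8.png

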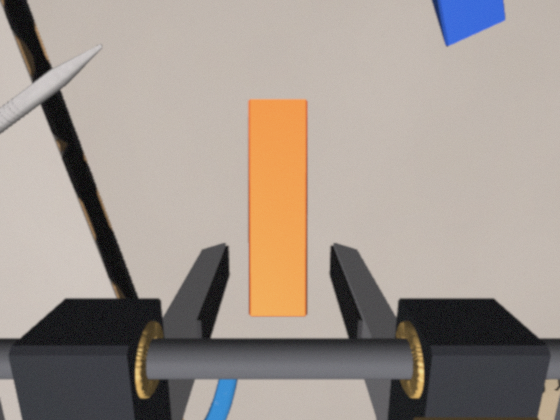

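Wedge at (249–307, 100–316), centred between the jaws. Close.

```bash
python3 -m pendant '[[[0,0.0015,0],[0,0,0],0.3],[[0,0,0],[0,0,0],1],[[0,0,0],[0,0,0],1],[[0,0,0],[0,0,0],1],[[0,0,0],[0,0,0],1],[[0,0,0],[0,0,0],1],[[0,0,0],[0,0,0],1],[[0,0,0],[0,0,0],1]]'
python3 - <<'E'
from h import *
T=T_tool();p,d=cams.camera('wrist');cv2.imwrite('pics/w9.png',p);print(T.round(4));np.savez('pics/w9.npz',T=T)
E
```

```text
time_s: 9.27
tool_pos: [0.4398, -0.2087, 0.0035]
tcp_rot: [-1.563, 0.187, -0.187]
contact_force: [-0.2, -0.5, 0.7]
grip_width: 0.297
[[ 9.718e-01 -0.000e+00  2.358e-01  4.398e-01]
 [-2.358e-01 -1.000e-04  9.718e-01 -2.087e-01]
 [ 0.000e+00 -1.000e+00 -1.000e-04  3.500e-03]
 [ 0.000e+00  0.000e+00  0.000e+00  1.000e+00]]
```

View pics/w9.png

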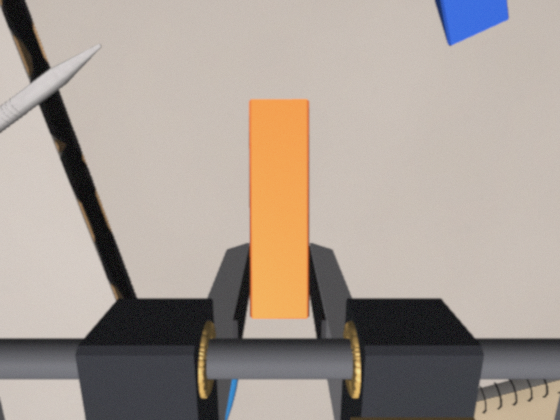

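```bash
python3 - <<'E'
from h import *
T=np.load('pics/w9.npz')['T']
i=np.linalg.inv(T)
toe=i@np.append(ray_z('wrist',279,99.5,.002,T),1);heel=i@np.append(ray_z('wrist',279,318,.027,T),1);print('toe,heel in tool',toe[:3],heel[:3])
o=np.array([.4596,.1239]);ex=np.array([.069,.9976])
t=o-.100*ex;D=t-T[:2,3];print(t,D)
a=np.radians(86.05);z=np.array([np.cos(a),np.sin(a)]);x=np.array([np.sin(a),-np.cos(a)])
print('after turn: x',D@x,'z',D@z)
E
```

```text
toe,heel in tool [-0.00167431  0.00154463  0.07953577] [-0.00166663 -0.02345029 -0.0192752 ]
[0.4527  0.02414] [0.01288625 0.23288291]
after turn: x -0.003186707195887358 z 0.2332173921240522
```

```bash
python3 - <<'E'
from h import *
T=np.load('pics/w9.npz')['T'];m=cams.camera_model('wrist');print(m)
print(proj('wrist',(T@[0,0,.08,1])[:3],T),proj('wrist',(T@[0.001,0,.08,1])[:3],T))
E
```

```text
{'fx': 374.1665058550658, 'fy': 374.1665058550658, 'cx': 279.10217013690954, 'cy': 209.31647865984863, 'tool_from_camera': array([[ 9.99999783e-01, -8.74398006e-05,  6.52759872e-04,
        -1.50888428e-03],
       [ 6.53232125e-04,  2.57861488e-01, -9.66181674e-01,
        -1.79594021e-01],
       [-8.38388991e-05,  9.66181890e-01,  2.57861489e-01,
         7.50659323e-02],
       [ 0.00000000e+00,  0.00000000e+00,  0.00000000e+00,
         1.00000000e+00]])}
(np.float64(282.63381029992706), np.float64(98.36269964040365)) (np.float64(284.8060965997641), np.float64(98.36246910377126))
```

```bash
python3 -m pendant '[[[0,-0.025,0],[0,0,0],1],[[0,-0.025,0],[0,-0.085,0],1],[[-0.0032,0,0],[0,-0.084,0],1],[[0,0,0.039],[0,0,0],1],[[0,0,0.039],[0,0,0],1],[[0,0,0.039],[0,0,0],1],[[0,0,0.039],[0,0,0],1],[[0,0,0.039],[0,0,0],1],[[0,0,0.038],[0,0,0],1],[[0,0,0],[0,0,0],1]]'
python3 -m pendant '[[[0,0.01,0],[0,0,0],1],[[0,0.01,0],[0,0,0],1],[[0,0,0],[0,0,0],1],[[0,0,0],[0,0,0],1]]'
python3 - <<'E'
from h import *
T=T_tool();p,d=cams.camera('wrist');cv2.imwrite('pics/w10.png',p);print(T.round(4));np.savez('pics/w10.npz',T=T)
E
```

```text
time_s: 10.15
tool_pos: [0.4518, 0.0294, 0.0532]
tcp_rot: [-1.569, 0.05, -0.048]
contact_force: [0.4, -0.5, -0.8]
grip_width: 0.295
time_s: 10.48
tool_pos: [0.4517, 0.0232, 0.0322]
tcp_rot: [-1.57, 0.058, -0.054]
contact_force: [0.1, 0.8, -0.6]
grip_width: 0.295
[[ 9.975e-01 -2.700e-03  7.130e-02  4.517e-01]
 [-7.130e-02  5.000e-04  9.975e-01  2.320e-02]
 [-2.700e-03 -1.000e+00  3.000e-04  3.220e-02]
 [ 0.000e+00  0.000e+00  0.000e+00  1.000e+00]]
```

View pics/w10.png

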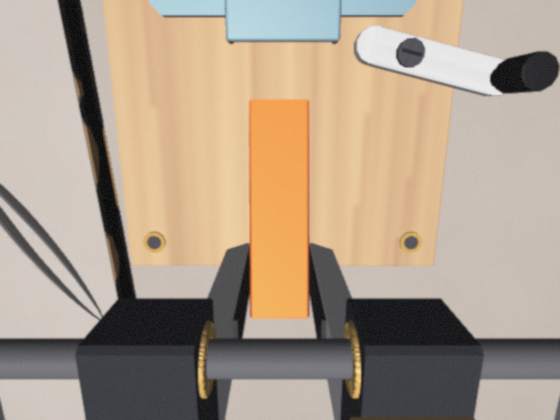

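The lip is at u 227–340 (edge v≈40) and the wedge at u 249–309 (toe v≈99): parallel and 2 mm left of centre. Lower it onto the board.

```bash
python3 -m pendant '[[[0.0015,0.005,0],[0,0,0],1],[[0,0.004,0],[0,0,0],1],[[0,0.002,0],[0,0,0],1],[[0,0,0],[0,0,0],1],[[0,0,0],[0,0,0],1],[[0,0,0],[0,0,0],1]]'
```

```text
time_s: 11.03
tool_pos: [0.4543, 0.0241, 0.0226]
tcp_rot: [-1.57, 0.054, -0.054]
contact_force: [-0.8, 0.2, -0.6]
grip_width: 0.293
```

```bash
python3 -m pendant '[[[0,0.001,0],[0,0,0],1],[[0,0.0007,0],[0,0,0],1],[[0,0,0],[0,0,0],1],[[0,0,0],[0,0,0],1],[[0,0,0],[0,0,0],1]]'
```

```text
time_s: 11.45
tool_pos: [0.4545, 0.0241, 0.0215]
tcp_rot: [-1.57, 0.054, -0.054]
contact_force: [-1.8, 0.4, 5.6]
grip_width: 0.294
```

Contact force is 5.6 N upward at the predicted height, so the wedge is flat on the board. Slide in to just before lip contact.

```bash
python3 -m pendant '[[[0,0,0.006],[0,0,0],1],[[0,0,0.008],[0,0,0],1],[[0,0,0.008],[0,0,0],1],[[0,0,0.006],[0,0,0],1],[[0,0,0.002],[0,0,0],1],[[0,0,0],[0,0,0],1],[[0,0,0],[0,0,0],1]]'
python3 - <<'E'
from h import *
T=T_tool();p,d=cams.camera('wrist');cv2.imwrite('pics/w11.png',p);print(T.round(4));np.savez('pics/w11.npz',T=T)
p,d=cams.camera('side');cv2.imwrite('pics/s11.png',cv2.resize(p[145:245,190:320],None,fx=5,fy=5,interpolation=cv2.INTER_CUBIC))
E
```

```text
time_s: 12.03
tool_pos: [0.4572, 0.055, 0.0216]
tcp_rot: [-1.57, 0.052, -0.055]
contact_force: [0.5, 0.0, 6.3]
grip_width: 0.295
[[ 9.977e-01  1.900e-03  6.800e-02  4.572e-01]
 [-6.800e-02  3.000e-04  9.977e-01  5.500e-02]
 [ 1.900e-03 -1.000e+00  4.000e-04  2.160e-02]
 [ 0.000e+00  0.000e+00  0.000e+00  1.000e+00]]
```

View pics/w11.png

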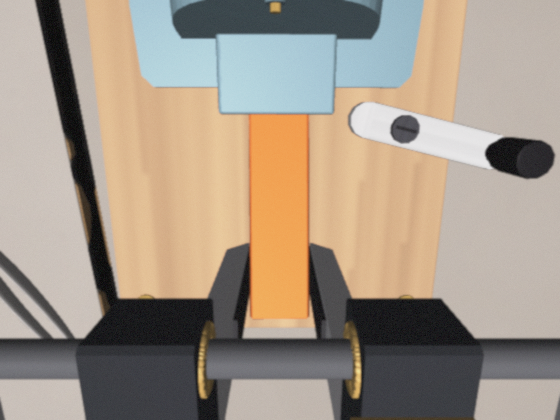

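View pics/s11.png

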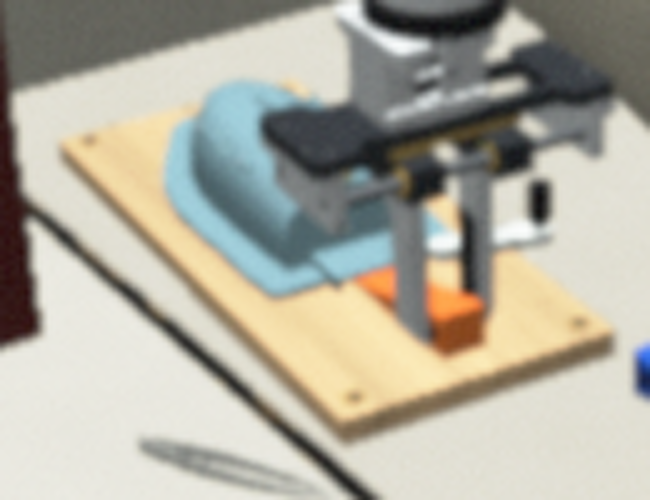

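```bash
python3 -m pendant '[[[0,0,0.003],[0,0,0],1],[[0,0,0.003],[0,0,0],1],[[0,0,0.003],[0,0,0],1],[[0,0,0.003],[0,0,0],1],[[0,0,0.003],[0,0,0],1],[[0,0,0.001],[0,0,0],1],[[0,0,0],[0,0,0],1],[[0,0,0],[0,0,0],1]]'
python3 - <<'E'
from h import *
T=T_tool();p,d=cams.camera('wrist');cv2.imwrite('pics/w12.png',p);print((np.array([T[0,3]-.4596,T[1,3]-.1239])@[.069,.9976])+.08)
E
```

```text
time_s: 12.8
tool_pos: [0.4583, 0.0695, 0.0215]
tcp_rot: [-1.573, 0.051, -0.054]
contact_force: [-0.5, -6.8, 5.1]
grip_width: 0.297
0.025673132631173892
```

View pics/w12.png

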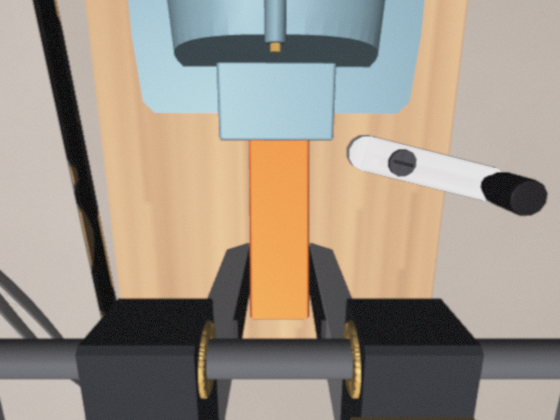

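```bash
cat > ins.py <<'E'
from h import *
# tool frame: wedge underside at tool y=+.0035 below TCP; heel z=-.02 top at 27mm ; toe z=.08
def vpix(z,h): # tool z, height above underside
    m=cams.camera_model('wrist');q=np.linalg.inv(m['tool_from_camera'])@[0,.0035-h,z,1]
    return m['cy']+m['fy']*q[1]/q[2]
def ins(vlip,vheel=318):
    off=vheel-vpix(-.02,.027)
    f=lambda i,h:vpix(.08-i,h)+off
    I=np.linspace(0,.07,701)
    on=I[np.argmin([abs(f(i,.002+.25*i+.004)-vlip) for i in I])]   # resting on the wedge
    dn=I[np.argmin([abs(f(i,.010)-vlip) for i in I])]              # lip down
    return off,on,dn
E
python3 - <<'E'
from ins import *
print(vpix(.08,.002),'seen 99.5')
for v in(113,140):print(v,ins(v))
E
```

```text
99.06499451845833 seen 99.5
113 (np.float64(-1.955210464728907), np.float64(0.0071), np.float64(0.007))
140 (np.float64(-1.955210464728907), np.float64(0.0189), np.float64(0.019))
```

```bash
python3 -m pendant '[[[0,0,0.002],[0,0,0],1],[[0,0,0.002],[0,0,0],1],[[0,0,0.002],[0,0,0],1],[[0,0,0.002],[0,0,0],1],[[0,0,0.002],[0,0,0],1],[[0,0,0],[0,0,0],1],[[0,0,0],[0,0,0],1],[[0,0,0],[0,0,0],1]]'
python3 - <<'E'
from h import *
T=T_tool();p,d=cams.camera('wrist');cv2.imwrite('pics/w13.png',p);print(T.round(4),(np.array([T[0,3]-.4596,T[1,3]-.1239])@[.069,.9976])+.08)
p=cv2.imread('pics/w13.png')
p,d=cams.camera('side');cv2.imwrite('pics/s13.png',cv2.resize(p[145:245,190:320],None,fx=5,fy=5,interpolation=cv2.INTER_CUBIC))
for n in(11,12,13):
    p=cv2.imread(f'pics/w{n}.png').astype(int);print(n,[(v,p[v,279].tolist()) for v in range({11:106,12:133,13:150}[n],{11:118,12:146,13:185}[n])])
E
```

```text
time_s: 13.52
tool_pos: [0.459, 0.0791, 0.0215]
tcp_rot: [-1.573, 0.051, -0.054]
contact_force: [-1.1, -9.7, 6.1]
grip_width: 0.299
[[ 0.9977  0.0016  0.0671  0.459 ]
 [-0.0671 -0.0034  0.9977  0.0791]
 [ 0.0018 -1.     -0.0032  0.0215]
 [ 0.      0.      0.      1.    ]] 0.03529795939340545
11 [(106, [218, 207, 177]), (107, [219, 211, 177]), (108, [219, 209, 177]), (109, [220, 209, 178]), (110, [218, 208, 176]), (111, [212, 200, 169]), (112, [189, 178, 151]), (113, [152, 148, 142]), (114, [105, 133, 187]), (115, [83, 151, 236]), (116, [82, 159, 241]), (117, [84, 159, 241])]
12 [(133, [216, 204, 173]), (134, [216, 204, 174]), (135, [216, 206, 174]), (136, [216, 204, 174]), (137, [214, 200, 171]), (138, [193, 182, 154]), (139, [158, 154, 147]), (140, [109, 136, 189]), (141, [83, 151, 234]), (142, [80, 159, 240]), (143, [80, 157, 240]), (144, [84, 160, 241]), (145, [82, 160, 241])]
13 [(150, [220, 209, 178]), (151, [221, 211, 177]), (152, [222, 213, 181]), (153, [220, 210, 177]), (154, [219, 209, 176]), (155, [220, 211, 178]), (156, [220, 208, 177]), (157, [222, 211, 179]), (158, [220, 209, 178]), (159, [215, 203, 171]), (160, [197, 184, 158]), (161, [162, 159, 160]), (162, [105, 143, 207]), (163, [84, 157, 238]), (164, [85, 165, 243]), (165, [87, 166, 243]), (166, [85, 164, 243]), (167, [84, 165, 242]), (168, [86, 166, 243]), (169, [86, 165, 242]), (170, [88, 169, 243]), (171, [87, 167, 243]), (172, [89, 170, 243]), (173, [85, 165, 243]), (174, [85, 165, 242]), (175, [86, 166, 242]), (176, [82, 162, 242]), (177, [84, 164, 242]), (178, [87, 167, 243]), (179, [83, 164, 242]), (180, [84, 165, 242]), (181, [88, 169, 243]), (182, [86, 166, 243]), (183, [85, 166, 242]), (184, [87, 167, 243])]
```

View pics/w13.png

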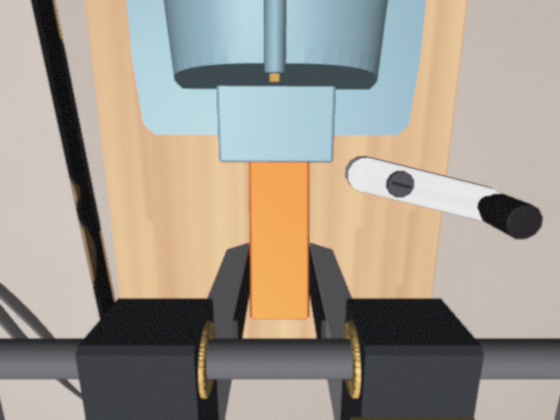

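View pics/s13.png

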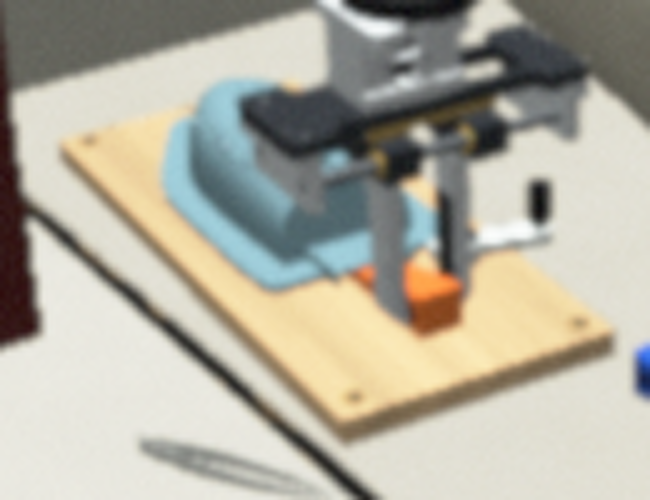

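```bash
python3 - <<'E'
from ins import *
for v in(113,139.5,161.5):print(v,ins(v))
import itertools
p=cv2.imread('pics/w13.png')
cv2.imwrite('pics/w13c.png',cv2.resize(p[60:200,200:350],None,fx=4,fy=4,interpolation=cv2.INTER_CUBIC))
for n,v in((11,108),(12,134),(13,156)):
    p=cv2.imread(f'pics/w{n}.png').astype(float)
    r=p[v-3:v+2,:,2].mean(0); r2=p[v+15:v+20,:,0].mean(0)
    g=np.abs(np.gradient(cv2.GaussianBlur(r[None],(0,0),1)[0]))
    L=205+np.argmax(g[205:235]);Rr=320+np.argmax(g[320:345]);print(n,L,Rr,Rr-L)
E
```

```text
113 (np.float64(-1.9542783113944324), np.float64(0.0071), np.float64(0.007))
139.5 (np.float64(-1.9542783113944324), np.float64(0.0187), np.float64(0.0188))Traceback (most recent call last):
  File "<stdin>", line 2, in <module>
  File "ins.py", line 10, in ins
    on=I[np.argmin([abs(f(i,.002+.25*i+.004)-vlip) for i in I])]   # resting on the wedge
                        ~^^^^^^^^^^^^^^^^^^^
  File "ins.py", line 8, in <lambda>
    f=lambda i,h:vpix(.08-i,h)+off
                 ~~~~^^^^^^^^^
  File "ins.py", line 4, in vpix
    m=cams.camera_model('wrist');q=np.linalg.inv(m['tool_from_camera'])@[0,.0035-h,z,1]
ValueError: time passes only in moves, steps and waits
```

```bash
sed -i "s/^def vpix.*/M0=cams.camera_model('wrist')\n&/; s/m=cams.camera_model('wrist');q/m=M0;q/" ins.py; python3 - <<'E'
from ins import *
for v in(113,139.5,161.5):print(v,ins(v))
p=cv2.imread('pics/w13.png')
cv2.imwrite('pics/w13c.png',cv2.resize(p[60:200,200:350],None,fx=4,fy=4,interpolation=cv2.INTER_CUBIC))
for n,v in((11,108),(12,134),(13,156)):
    p=cv2.imread(f'pics/w{n}.png').astype(float)
    r=p[v-3:v+2,:,2].mean(0)
    g=np.abs(np.gradient(cv2.GaussianBlur(r[None],(0,0),1)[0]))
    L=205+np.argmax(g[205:235]);Rr=320+np.argmax(g[320:345]);print(n,L,Rr,Rr-L)
E
```

```text
113 (np.float64(-1.9542783113944324), np.float64(0.0071), np.float64(0.007))
139.5 (np.float64(-1.9542783113944324), np.float64(0.0187), np.float64(0.0188))
161.5 (np.float64(-1.9542783113944324), np.float64(0.0284), np.float64(0.028900000000000002))
11 218 334 116
12 218 333 115
13 218 333 115
```

View pics/w13c.png

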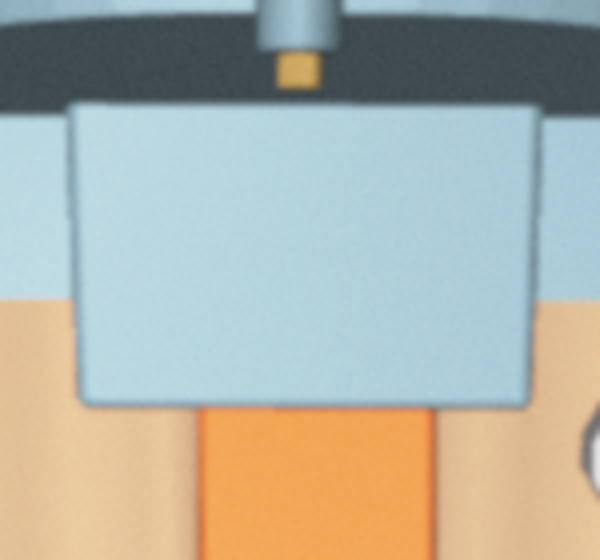

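Visual insertion is about 28 mm (lip ≈9 mm up), and the hull has slid ~3 mm, within its play. Push 9 mm more.

```bash
python3 -m pendant '[[[0,0,0.002],[0,0,0],1],[[0,0,0.002],[0,0,0],1],[[0,0,0.002],[0,0,0],1],[[0,0,0.002],[0,0,0],1],[[0,0,0.001],[0,0,0],1],[[0,0,0],[0,0,0],1],[[0,0,0],[0,0,0],1],[[0,0,0],[0,0,0],1],[[0,0,0],[0,0,0],1]]'
python3 - <<'E'
from ins import *
T=T_tool();p,d=cams.camera('wrist');cv2.imwrite('pics/w14.png',p);print(T.round(4))
b=p[:,274:285].mean(1);vl=next(v for v in range(150,230) if b[v,0]<130);vh=next(v for v in range(330,280,-1) if b[v,2]-b[v,0]>100)
print(vl,vh,ins(vl-.5,vh+1))
p,d=cams.camera('side');cv2.imwrite('pics/s14.png',cv2.resize(p[145:245,190:320],None,fx=5,fy=5,interpolation=cv2.INTER_CUBIC))
E
```

```text
time_s: 14.37
tool_pos: [0.4596, 0.088, 0.0215]
tcp_rot: [-1.574, 0.051, -0.054]
contact_force: [-0.0, -10.0, 5.7]
grip_width: 0.293
[[ 0.9978  0.0014  0.067   0.4596]
 [-0.067  -0.0037  0.9977  0.088 ]
 [ 0.0017 -1.     -0.0036  0.0215]
 [ 0.      0.      0.      1.    ]]
182 318 (np.float64(-0.9543761653796992), np.float64(0.0368), np.float64(0.0378))
```

View pics/w14.png

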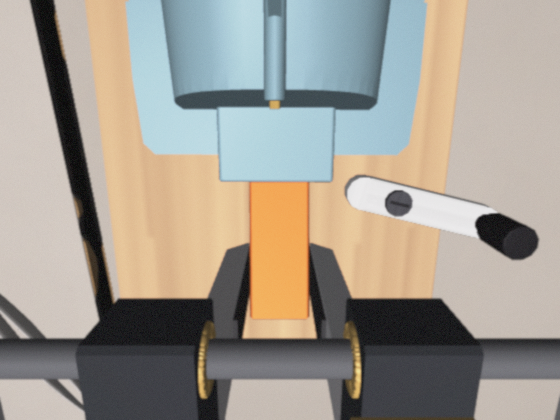

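View pics/s14.png

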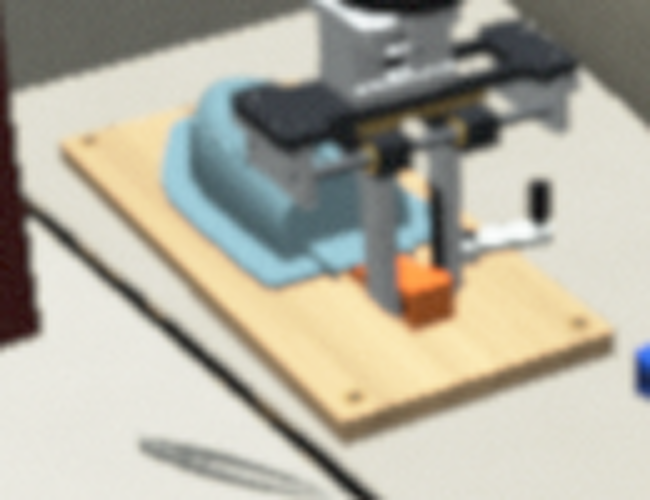

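```bash
python3 -m pendant '[[[0,0,0],[0,0,0],1],[[0,0,0],[0,0,0],1],[[0,0,0],[0,0,0],1],[[0,0,0],[0,0,0],1]]'
python3 - <<'E'
from ins import *
T=T_tool();p,d=cams.camera('wrist');cv2.imwrite('pics/w15.png',p)
P=deproj('wrist',d,T)
f=lambda a,b,c,e:np.median(P[a:b,c:e,2])
print('lip rear',f(165,178,225,328),'board beside',f(165,178,150,205),f(170,185,410,430),'flange L',f(120,145,150,205))
print('wedge near heel',f(300,314,255,303))
E
```

```text
time_s: 14.8
tool_pos: [0.4596, 0.0879, 0.0215]
tcp_rot: [-1.574, 0.051, -0.054]
contact_force: [-0.5, -9.7, 5.8]
grip_width: 0.297
lip rear 0.03320756519699733 board beside 0.018399822754675443 0.018247072324015304 flange L 0.026851526899222294
wedge near heel 0.04385280331829744
```

Depth puts the lip top 14.9 mm above the board, so its lower edge is at about 10.9 mm. That agrees with the insertion estimate, and forces are steady, so I'm handing in.

```bash
python3 -c "
from cell import job
print(job.hand_in())"
```

```text
the job is handed in; nothing more can be done
None
```

The stern is raised about 5 mm and resting on the orange wedge, which the gripper is still holding, and the job is handed in. No verdict was reported.

- **Turn button:** I gripped it by the black knob and swung it to about 1.3–1.4 rad, read from the pictures. It is clear of the flange.
- **Wedge:** it was gripped at the thick end, laid flat on the board and pushed under the lip.

**Last checks (robot clock 14.8 s, limit 48 s):**
- **Insertion:** the toe is about 37 mm under the lip, measured against the wedge in the wrist picture. The arm's own position would give about 44 mm. I put the gap down to the hull sliding about 3 mm forward within its play, plus a few mm of error in my slot position, and trusted the picture.
- **Lift:** wrist depth puts the lip's lower edge about 10.9 mm above the board, and the insertion gives about 11 mm.
- **Grip and push:** the jaws are at the wedge's 28 mm width, with a steady push of about 10 N and about 6 N down onto the board.
- **Clearances:** neither the fingers nor the button looked to be touching the hull.

I did not measure the bow height directly. I also never steered toward the bottle, tape or paint pot, but I took no final measurement of where they stand.

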